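# Register the slide box against guide rail and stop

### The job

Push the box of microscope slides across the grey board into its loading position: flush along the front of the guide rail, with its end up against the stop that is clamped at one end of the rail. Do it with the fingertips alone, sliding the box flat on the surface without picking it up or tipping it, and leave the other things where they stand; finish with the hand clear of everything.

Things in the scene. Friction and masses are not known exactly. Their poses are not given: they have to be found in the camera images.
- slide_box: pale closed cardboard box of microscope slides, the largest box on the open surface, loose, 0.11-0.23 kg; 69 mm along its x, 100 along y, 33 high. Origin: centre of the underside, faces 34 mm away in x, 50 mm in y. Starts on the grey board, on the robot's side of the rail, turned up to 0.45 rad from it, +x side towards the rail, at least 30 mm short of the stop
- rail: fixed grey board, 10 mm thick (x -190 to 85, y +-145 mm), carrying a straight aluminium guide rail 240 mm long in y, its top 32 mm over the worktop. Origin: mid-rail, worktop level; x points away from the robot (turned up to 0.15 rad). Rail's flat front face at x = -10, so the box's centre ends at x = -44 mm, its y parallel to the rail's. Low flange with screws behind, to x = 36
- stop: fixed steel stop plate on the board at the left or right end of the rail (the other end has a flush black cap); axes as the rail's. Origin: 10 mm over the worktop, 126 mm from the rail's origin along + or - y. 12 mm thick in y, x = -65 to 10 mm, 26 high, screw head at x = 0 up to 43. The box's end must meet the face towards the rail's middle: its centre ends 56 mm from this origin in y
- objective_case: screw-top case of a spare objective, an upright white cylinder with black cap, 37 mm across, 58 mm high, standing on the board behind the guide rail; bystander
- dust_cap3: round black dust cap, 38 mm across, 14 mm high, on the board's front left corner; bystander
- tube1: upright capped centrifuge tube, 34 mm across the cap, 108 mm high, at the left; bystander
- tin_coverglass: small flat tin of cover glasses, 42 x 60 mm, 19 mm high, at the left, much smaller than the slide box; bystander
- petri8: flat round culture dish, 55 mm across, 12 mm high, at the right front; bystander
- eyepiece: black microscope eyepiece standing upright, 34 mm across, 46 mm high, at the far right; bystander
- beaker: small glass beaker, 55 mm across, 70 mm high, at the back; bystander
Mind the look-alikes: they are no part of the job. What is shaped like the slide_box but orange is not meant.

How it is judged:
By the outcome, as a careful person would: the job done as asked, in the order asked, and still so for the second after the job is handed in, with the robot touching nothing.
It also fails if it takes over 45 s, if anything falls off the work surface, if the arm or the gripper's body presses on something with over 40 N, if the wrist force passes 120 N, or if a joint passes its speed limit or range.

### The arm

A 7-joint arm with a two-finger parallel gripper is mounted at the origin on a cart in front of the work surface, level with it; the furniture and walls round the work are solid. World frame = base frame: x ahead of the robot, y to its left, z up, the work surface at z = 0. Lengths are in m, angles in rad, forces in N, time in s.
With the tool pointing down it reaches from about 0.4 to 0.85 m from the base axis. Payload 10.4 kg.
Tool frame: the origin (TCP) lies on the mounting face of the last link; the fingertips stand 173 mm ahead of it and the grasp point (between the pads) lies 155 mm ahead of it (manip.tip_extent is the distance from the TCP to the fingertips, in m); z points along the fingers, y is the line along which they close (so a half turn about z gives the same grasp; the last joint's range is limited). The gripper opens to 85 mm and grips with 20 to 120 N. Pads are 22 mm wide; open, the fingers measure 114 mm over their backs; the gripper's body (76 mm by 85 mm) begins 54 mm behind the grasp point. The pads swing forward as they close: fully open they stand 13 mm farther back than shut.
Start: joints at [-1.149, 0.332, -0.065, 1.46, 0.022, 1.35, -0.088], TCP at [0.269, 0.564, 0.405] pointing down, gripper open.
Joint ranges: [-2.6, 2.6], [-0.5, 2.12], [-1.47, 1.34], [0.16, 2.42], [-1.27, 4.41], [0.06, 2.06], [-2.6, 2.6]. Speed limits (rad/s): [2.22, 2.22, 2.79, 2.79, 3.14, 3.14, 3.14].

### API

Orientations are given as a unit quaternion [x, y, z, w].
In Python, from workcell import manip gives the robot as it stands.
- The arm moves only by the tool move_arm, never from a script. Its argument "plan" is one flat list of numbers, 7 for each row, row after row: the turn, a rotation vector about the tool's x, y, z in rad, then the shift along the tool's x, y, z in m, then the finger opening in m, from 0 to 0.0854. In form: [ax, ay, az, dx, dy, dz, gripper, ax, ay, az, dx, dy, dz, gripper, ...]. A call has 1 to 12 rows; each row is the pose to reach, as a shift and turn from the pose commanded when the call began, along the tool's axes at that moment; what a row does not reach only later rows make up. A row lasts 1/8 s, in which the tool goes at most 62.5 mm and 10.7 degrees, less where a joint would pass 70% of its speed; a pose out of reach is approached as far as the arm can. A call with a gripper value outside its range is refused whole. The fingers move at their own pace and stop on an object; "squeeze" is the grip in N (left out, the last holds). Time passes only in rows, so rows that repeat a pose let the fingers close. It gives the time, the measured TCP pose, the force, the opening and the grip force at its end, in the units of the state.
- manip.get_obs(): the state, without advancing time (a new reading comes with each control period).
- manip.camera(name): name is "scene" or "top"; returns a dict with "color" (480x640x3 uint8, red, green, blue), "fx", "fy", "cx", "cy" (pixels), "dist" ([k1, k2, p1, p2, k3] as OpenCV has them; the pictures are not rectified), "cam_to_world" (4x4, takes a point from camera to world coordinates). Camera axes: x right, y down, z forward; pixel columns grow to the right and rows downward; lengths in m; the calibration is good to about 2 mm. A picture is of the moment at which its call begins. There is no depth.
- manip.hand_in(): hands the job in; it is judged then, once.
Trained networks look in a picture, given as the dict that the camera call returned (one of the last four; its "shot" number tells which), for a name from the list of things; names that differ only in an ending like _2 or _b are one class to them, and where a whole thing is asked for, a point or a joint stands for the part that bears it (a point fixed in the world has none). Each returns a list of dicts, best first, with "conf" (0 to 1); they miss things now and then, are a little off and sometimes report something else, mostly with a low value. They report only what shows in the picture. A call takes as long as a camera call. They do not tell look-alikes from the thing itself.
- manip.look_for(picture, label): "position" ([x, y, z] in m, in the coordinates of the camera as it stood for that picture, good to about 4 mm: the middle of the surface that is visible of it).
- manip.silhouettes(picture, label): "pixels" (480x640 bool, what is visible of it).
- manip.tip_of(picture, label): "position" ([x, y, z] in m, in the coordinates of the camera as it stood for that picture, good to about 4 mm: a listed point, or the origin of a listed thing).
The state is a dict: "clock": time; "joint_pos": joint angles; "joint_velocities": joint speeds; "tau": joint torques, N m; "position": TCP position; "ee_rot": TCP orientation; "ft_force": force on the tool from outside, world axes, zero at the start; "torque": the same for the moment, N m; "grip_width": opening from 0.0 (shut) to 1.0 (fully open); "grasp_force": force on a finger pad.
Only numpy, scipy, OpenCV 4.12 (cv2) and the standard library are available. Lean on these libraries where they do the work, as an engineer would, in place of code of your own. Each camera call takes 0.05 s, during which the arm holds its last target. There are 200 camera calls.

## Working session

There is one attempt and no reset: what is moved stays moved. The work goes in short steps, Python scripts to look and compute and a tool call to move; the robot and the scene stay as the last step left them, time stands still between calls to the robot, and variables do not carry over. Pictures are saved under pics/ and viewed, at most 10 in all, crops included, and the job is handed in when it is done.

Besides the shell and the picture viewer there is one more tool, called after "Call:" as name(argument=value, ...) on one line, values as JSON. move_arm: Moves the arm, as the interface text tells. Its arguments: {"type":"object","properties":{"plan":{"type":"array","items":{"type":"number"}},"squeeze":{"type":"number"}},"required":["plan"]}

```bash
mkdir -p pics
cat > h.py <<'E'
import numpy as np, cv2
from workcell import manip
from scipy.spatial.transform import Rotation as R
def ray_z(c,uv,z):
    K=np.array([[c['fx'],0,c['cx']],[0,c['fy'],c['cy']],[0,0,1]])
    p=cv2.undistortPoints(np.array(uv,float).reshape(-1,1,2),K,np.array(c['dist'])).reshape(-1,2)
    T=np.array(c['cam_to_world']); d=np.c_[p,np.ones(len(p))]@T[:3,:3].T; o=T[:3,3]
    return o+d*((z-o[2])/d[:,2])[:,None]
def w(c,p):
    T=np.array(c['cam_to_world']); return T[:3,:3]@np.array(p)+T[:3,3]
def save(c,n): cv2.imwrite('pics/'+n+'.png',c['color'][:,:,::-1])
E
python3 - <<'E'
from h import *
for n in ['top','scene']:
    c=manip.camera(n); save(c,n+'0')
    print(n,np.round(c['cam_to_world'],3).tolist())
    for l in ['slide_box','rail','stop','objective_case','dust_cap3','tube1','tin_coverglass','petri8','eyepiece','beaker']:
        for r in manip.tip_of(c,l)[:3]: print(l,'tip',round(r['conf'],2),w(c,r['position']).round(3))
        for r in manip.silhouettes(c,l)[:3]:
            ys,xs=np.nonzero(r['pixels']); print('   sil',round(r['conf'],2),xs.min(),xs.max(),ys.min(),ys.max())
o=manip.get_obs(); print({k:np.round(v,3).tolist() for k,v in o.items()})
E
```

```text
top [[0.008, -0.994, 0.11, 0.423], [-1.0, -0.008, 0.0, 0.005], [0.001, -0.11, -0.994, 1.588], [0.0, 0.0, 0.0, 1.0]]
slide_box tip 0.95 [ 0.51  -0.018  0.013]
slide_box tip 0.76 [0.743 0.418 0.006]
   sil 0.95 308 342 259 284
   sil 0.62 168 196 175 211
rail tip 0.92 [ 0.624 -0.038  0.005]
   sil 0.95 283 382 206 298
   sil 0.28 308 342 260 285
stop tip 0.59 [0.625 0.09  0.013]
   sil 0.69 288 292 229 254
objective_case tip 0.56 [ 0.691 -0.102  0.01 ]
   sil 0.45 350 361 204 218
dust_cap3 tip 0.41 [0.464 0.075 0.012]
   sil 0.45 286 298 281 294
tube1 tip 0.69 [0.489 0.239 0.003]
   sil 0.62 230 244 272 283
tin_coverglass tip 0.6 [0.397 0.295 0.002]
   sil 0.55 209 229 300 321
petri8 tip 0.58 [ 0.416 -0.343 -0.001]
   sil 0.81 426 443 296 312
   sil 0.65 467 478 292 302
   sil 0.45 350 362 204 218
beaker tip 0.67 [ 0.778 -0.084  0.004]
   sil 0.67 340 359 171 193
scene [[0.382, -0.759, 0.527, -0.262], [-0.924, -0.314, 0.218, -0.379], [0.0, -0.57, -0.822, 1.36], [0.0, 0.0, 0.0, 1.0]]
slide_box tip 0.84 [ 0.505 -0.016  0.011]
slide_box tip 0.61 [0.741 0.419 0.002]
   sil 0.59 274 318 243
[... 517 characters left out ...]
 176 248 270
   sil 0.7 248 260 258 271
petri8 tip 0.71 [ 0.41  -0.341  0.003]
   sil 0.93 396 417 331 351
eyepiece tip 0.67 [ 0.436 -0.448  0.001]
eyepiece tip 0.6 [ 0.686 -0.101  0.008]
   sil 0.63 447 462 335 353
beaker tip 0.8 [ 0.774 -0.081  0.   ]
   sil 0.58 348 368 175 205
   sil 0.54 347 360 204 226
{'clock': 2.1, 'joint_pos': [-1.149, 0.332, -0.065, 1.46, 0.022, 1.35, -0.088], 'joint_velocities': [-0.001, -0.0, -0.0, 0.001, 0.001, -0.0, -0.0], 'tau': [-0.0, -62.521, 0.049, -39.183, 0.016, 0.002, -0.0], 'position': [0.269, 0.564, 0.405], 'ee_rot': [0.221, 0.975, 0.0, 0.0], 'ft_force': [0.067, -0.249, -1.488], 'torque': [-0.025, -0.02, 0.022], 'grasp_force': 0.0, 'grip_width': 1.002}
```

Run:
```python
import cv2,numpy as np
a=cv2.imread('pics/top0.png')[160:320,160:400]; b=cv2.imread('pics/scene0.png')[120:320,150:390]
cv2.imwrite('pics/v1.png',cv2.resize(a,None,fx=3.3,fy=3.3,interpolation=cv2.INTER_CUBIC))
a=cv2.imread('pics/top0.png')[195:305,275:390]
b=cv2.imread('pics/scene0.png')
cv2.imwrite('pics/v2.png',cv2.resize(a,None,fx=5,fy=5,interpolation=cv2.INTER_CUBIC))
```

```text
(no output)
```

View pics/v1.png

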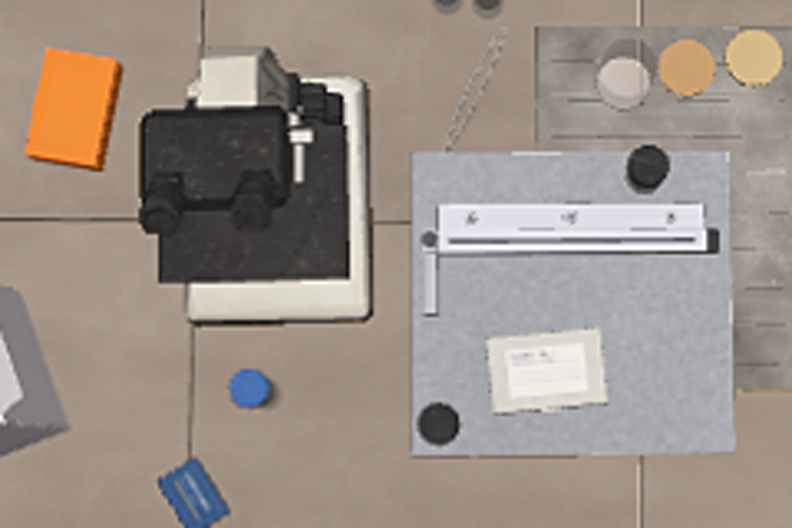

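View pics/v2.png

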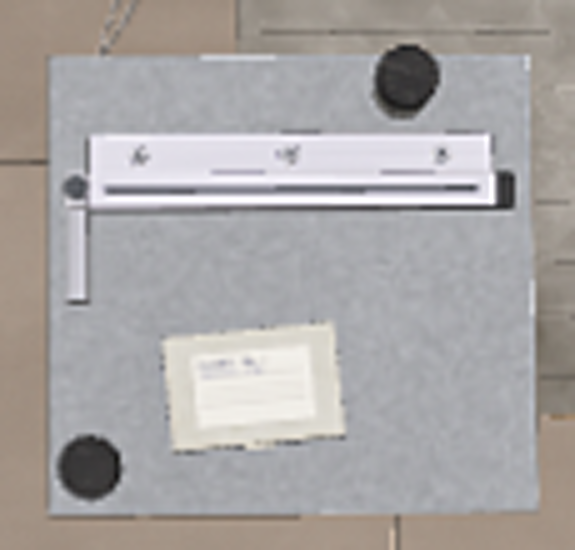

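The crop shows the pale box with a label at top-image px ~(325,272). Possible confusions are the orange box at (182,193) and the blue tin at (219,311), and neither fits the description. The stop is at the left (+y) end, around px (290,245). Next I'll compute the poses.

```bash
cat >> h.py <<'E'
def rows(targets):
    """targets: list of (x,y,z,yaw of tool y axis in world) -> plan numbers rel. to current pose"""
    o=manip.get_obs(); p0=np.array(o['position']); R0=R.from_quat(o['ee_rot']).as_matrix()
    for x,y,z,a in targets:
        ty=np.array([np.cos(a),np.sin(a),0]); tz=np.array([0,0,-1.]); Rt=np.c_[np.cross(ty,tz),ty,tz]
        print(np.r_[R.from_matrix(R0.T@Rt).as_rotvec(),R0.T@(np.array([x,y,z])-p0)].round(3).tolist())
E
python3 - <<'E'
from h import *
c=manip.camera('top')
f=lambda l:[((u+.5)/5-.5+275,(v+.5)/5-.5+195) for u,v in l]
r=ray_z(c,f([(88,209),(495,206)]),.032); print('rail',r.round(4),np.arctan2(-(r[0]-r[1])[0],(r[0]-r[1])[1]))
print('stop',ray_z(c,f([(88,215),(88,298),(66,298)]),.036).round(4))
b=ray_z(c,f([(162,340),(333,322),(345,437),(173,452)]),.043); print('box',b.round(4),b.mean(0))
print('board',ray_z(c,f([(49,57),(530,57),(538,512),(49,514)]),.01).round(4))
d=b[0]-b[1]; print('yaw',np.arctan2(-d[0],d[1]))
o=manip.get_obs(); print(manip.tip_extent,R.from_quat(o['ee_rot']).as_matrix().round(3).tolist())
rows([(.41,-.02,.3,np.pi/2+.1),(.41,-.02,.3,-np.pi/2+.1)])
E
```

```text
rail [[ 0.6139  0.0805  0.032 ]
 [ 0.6176 -0.1589  0.032 ]] 0.01551814092396679
stop [[0.6099 0.0802 0.036 ]
 [0.5611 0.0796 0.036 ]
 [0.561  0.0925 0.036 ]]
box [[ 0.5363  0.036   0.043 ]
 [ 0.5476 -0.0633  0.043 ]
 [ 0.4809 -0.0704  0.043 ]
 [ 0.4714  0.029   0.043 ]] [ 0.50905088 -0.01718663  0.043     ]
board [[ 0.7084  0.1062  0.01  ]
 [ 0.7109 -0.1828  0.01  ]
 [ 0.4386 -0.1863  0.01  ]
 [ 0.4353  0.1023  0.01  ]]
yaw 0.11302219073848756
0.1734 [[-0.903, 0.43, -0.0], [0.43, 0.903, 0.0], [0.0, 0.0, -1.0]]
[0.0, -0.0, -0.545, -0.379, -0.467, 0.105]
[-0.0, -0.0, 2.597, -0.379, -0.467, 0.105]
```

Call:
move_arm(plan=[0,0,-0.05,-0.036,-0.041,0.004,0.05,0,0,-0.1,-0.073,-0.083,0.008,0.05,0,0,-0.15,-0.109,-0.124,0.012,0.05,0,0,-0.2,-0.146,-0.166,0.016,0.05,0,0,-0.25,-0.182,-0.207,0.02,0.05,0,0,-0.3,-0.219,-0.249,0.024,0.05,0,0,-0.35,-0.255,-0.29,0.028,0.05,0,0,-0.4,-0.292,-0.332,0.032,0.05,0,0,-0.45,-0.328,-0.373,0.036,0.05,0,0,-0.5,-0.365,-0.415,0.04,0.05,0,0,-0.545,-0.401,-0.456,0.045,0.05,0,0,-0.545,-0.401,-0.456,0.045,0.05])

```text
clock: 3.65
position: [0.435, -0.0237, 0.3597]
ee_rot: [-0.047, 0.999, -0.0, 0.0]
ft_force: [0.2, 0.0, 0.3]
grip_width: 0.586
grasp_force: 0.0
```

Run:
```python
from h import *
o=manip.get_obs(); print(o['clock'],o['grip_width'],np.round(o['joint_pos'],2),np.round(o['position'],4),np.round(o['ft_force'],1),R.from_quat(o['ee_rot']).as_matrix().round(3).tolist())
rows([(.435,-.02,.188,np.pi/2+.1),(.46,-.02,.188,np.pi/2+.1),(.535,-.02,.188,np.pi/2+.012)])
```

```text
3.65 0.5858450867615218 [-0.56 -0.09  0.49  2.02  0.05  1.21  1.58] [ 0.435  -0.0237  0.3597] [0.2 0.  0.3] [[-0.996, -0.094, 0.0], [-0.094, 0.996, -0.0], [-0.0, -0.0, -1.0]]
[-0.0, 0.0, -0.006, -0.0, 0.004, 0.172]
[-0.0, 0.0, -0.006, -0.025, 0.001, 0.172]
[-0.0, 0.0, 0.082, -0.1, -0.006, 0.172]
```

Call:
move_arm(plan=[0,0,0,0,0.003,0.045,0.05,0,0,0,0,0.003,0.09,0.05,0,0,0,0,0.003,0.13,0.05,0,0,0,0,0.003,0.155,0.05,0,0,0,0,0.003,0.165,0.05,0,0,0,0,0.003,0.171,0.05,0,0,0,0,0.003,0.171,0.05])

```text
clock: 4.53
position: [0.4347, -0.0168, 0.1891]
ee_rot: [-0.05, 0.999, 0.0, 0.0]
ft_force: [-0.4, -1.0, 0.5]
grip_width: 0.581
grasp_force: 0.0
```

Run:
```python
from h import *
c=manip.camera('scene'); cv2.imwrite('pics/s1.png',cv2.resize(c['color'][180:330,220:400,::-1],None,fx=4,fy=4,interpolation=cv2.INTER_CUBIC))
o=manip.get_obs();print(np.round(o['position'],4))
```

```text
[ 0.4348 -0.0168  0.1894]
```

View pics/s1.png

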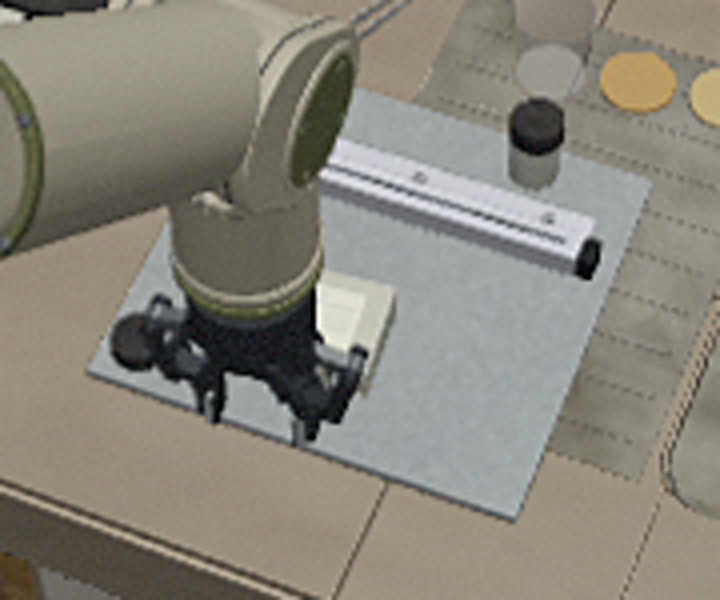

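The scene crop shows the fingers down on the board's front strip, before the box and clear of the dust cap at crop px (135,340). Now I'll push.

Call:
move_arm(plan=[0,0,0,-0.01,-0.001,0,0.05,0,0,0,-0.018,-0.002,0,0.05,0,0,0,-0.025,-0.0025,0,0.05,0,0,0,-0.031,-0.003,0,0.05,0,0,0.02,-0.038,-0.004,0,0.05,0,0,0.04,-0.046,-0.005,0,0.05,0,0,0.06,-0.054,-0.005,0,0.05,0,0,0.075,-0.062,-0.006,0,0.05,0,0,0.085,-0.07,-0.007,0,0.05,0,0,0.085,-0.078,-0.008,0,0.05,0,0,0.085,-0.086,-0.009,0,0.05,0,0,0.085,-0.086,-0.009,0,0.05])

```text
clock: 6.08
position: [0.5215, -0.0174, 0.1888]
ee_rot: [-0.008, 1.0, -0.0, 0.0]
ft_force: [0.4, 0.5, 0.2]
grip_width: 0.583
grasp_force: 0.0
```

Run:
```python
from h import *
c=manip.camera('top'); cv2.imwrite('pics/t2.png',cv2.resize(c['color'][195:305,275:390,::-1],None,fx=5,fy=5,interpolation=cv2.INTER_CUBIC))
o=manip.get_obs();print(np.round(o['position'],4),np.round(o['ft_force'],1))
rows([(.535,-.02,.188,np.pi/2+.012)])
```

```text
[ 0.5211 -0.0174  0.1887] [ 0.5 -0.6  0.5]
[-0.0, 0.0, 0.003, -0.014, -0.003, 0.001]
```

View pics/t2.png

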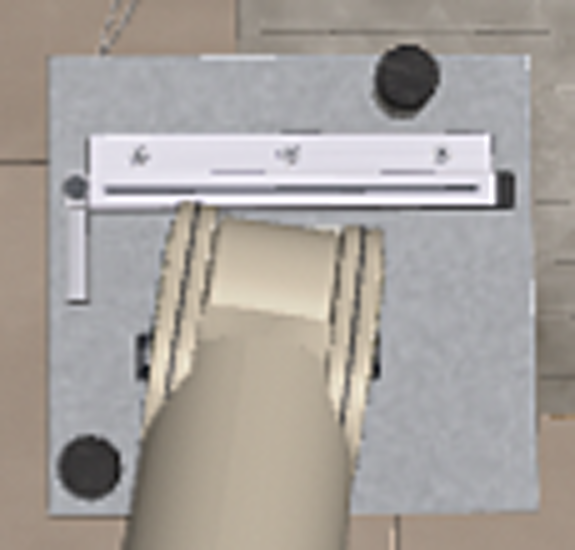

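The arm hides the box and nothing else has moved. I'll continue gently and watch the force.

Call:
move_arm(plan=[0,0,0,-0.004,0,0,0.05,0,0,0,-0.008,0,0,0.05,0,0,0,-0.011,0,0,0.05])

```text
clock: 6.5
position: [0.532, -0.0171, 0.1887]
ee_rot: [-0.008, 1.0, 0.0, -0.0]
ft_force: [-1.6, 0.2, 0.7]
grip_width: 0.585
grasp_force: 0.6
```

Call:
move_arm(plan=[0,0,0,-0.002,0,0,0.05,0,0,0,-0.003,0,0,0.05])

```text
clock: 6.75
position: [0.5349, -0.0171, 0.1887]
ee_rot: [-0.008, 1.0, 0.0, -0.0]
ft_force: [-0.1, -0.4, 0.1]
grip_width: 0.583
grasp_force: 0.7
```

Call:
move_arm(plan=[0,0,0,-0.001,0,0,0.05,0,0,0,-0.002,0,0,0.05])

```text
clock: 7.0
position: [0.5361, -0.0172, 0.1885]
ee_rot: [-0.008, 1.0, 0.0, -0.001]
ft_force: [-9.5, -0.9, 7.7]
grip_width: 0.588
grasp_force: 4.9
```

Call:
move_arm(plan=[0,0,0,-0.001,0,0,0.05,0,0,0,-0.002,0,0,0.05])

```text
clock: 7.25
position: [0.5368, -0.0172, 0.188]
ee_rot: [-0.007, 1.0, 0.0, -0.003]
ft_force: [-18.0, -0.2, 11.8]
grip_width: 0.585
grasp_force: 9.5
```

Call:
move_arm(plan=[0,0,0,0.01,0,0,0.05,0,0,0,0.03,0,0,0.05,0,0,0,0.03,0,-0.05,0.05,0,0,0,0.03,0,-0.1,0.03,0,0,0,0.03,0,-0.1,0.02])

```text
clock: 7.88
position: [0.5101, -0.0177, 0.2925]
ee_rot: [-0.008, 1.0, 0.001, 0.004]
ft_force: [0.0, 0.4, -0.7]
grip_width: 0.233
grasp_force: 0.0
```

Run:
```python
from h import *
o=manip.get_obs();print(np.round(o['joint_pos'],2),np.round(o['position'],4))
rows([(.577,-.108,.288,.012),(.577,-.108,.188,.012),(.577,-.108,.288,.012+np.pi)])
```

```text
[-0.55  0.18  0.55  1.93 -0.11  1.05  1.63] [ 0.5101 -0.0177  0.2925]
[0.008, 0.005, 1.574, -0.065, -0.091, 0.005]
[0.008, 0.005, 1.574, -0.065, -0.091, 0.105]
[-0.005, 0.008, -1.568, -0.065, -0.091, 0.005]
```

Call:
move_arm(plan=[0,0,-0.18,-0.007,-0.01,0,0.02,0,0,-0.36,-0.015,-0.02,0,0.02,0,0,-0.54,-0.022,-0.03,0,0.02,0,0,-0.72,-0.03,-0.042,0,0.02,0,0,-0.9,-0.037,-0.052,0,0.02,0,0,-1.08,-0.044,-0.063,0,0.02,0,0,-1.26,-0.052,-0.073,0,0.02,0,0,-1.44,-0.06,-0.083,0,0.02,0,0,-1.568,-0.065,-0.091,0,0.02,0,0,-1.568,-0.065,-0.091,0,0.02,0,0,-1.568,-0.065,-0.091,0,0.02])

```text
clock: 9.25
position: [0.5707, -0.0895, 0.2608]
ee_rot: [-0.639, 0.767, 0.024, -0.051]
ft_force: [-0.2, 1.3, -3.4]
grip_width: 0.233
grasp_force: 0.0
```

Run:
```python
from h import *
c=manip.camera('scene'); cv2.imwrite('pics/s3.png',cv2.resize(c['color'][180:330,220:400,::-1],None,fx=4,fy=4,interpolation=cv2.INTER_CUBIC))
for r in manip.tip_of(c,'slide_box')[:2]: print(r['conf'],w(c,r['position']).round(3))
o=manip.get_obs();print(o['clock'],o['grip_width'],np.round(o['joint_pos'],2),np.round(o['position'],4))
rows([(.577,-.108,.187,.012+np.pi)])
```

```text
0.83 [0.742 0.416 0.003]
0.68 [ 0.579 -0.019  0.011]
9.35 0.2346922273893944 [ 0.89  0.67 -1.11  1.66  0.61  1.33  2.6 ] [ 0.5713 -0.0905  0.2605]
[0.106, -0.032, -0.197, 0.013, -0.016, 0.073]
```

View pics/s3.png

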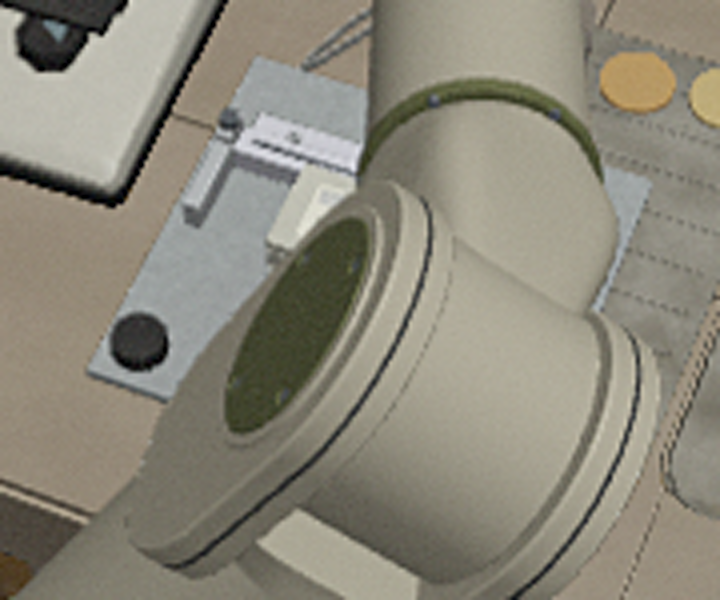

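The scene crop shows the box against the rail at ~(330,205), still short of the stop. The last joint ran to its range with this turn, so I'll unwind and turn the other way.

Call:
move_arm(plan=[0,0,0.15,0,0,-0.01,0.02,0,0,0.33,0,0,-0.02,0.02,0,0,0.5,0,0,-0.03,0.02,0,0,0.68,0,0,-0.03,0.02,0,0,0.86,0,0,-0.03,0.02,0,0,1.04,0,0,-0.03,0.02,0,0,1.22,0,0,-0.03,0.02,0,0,1.4,0,0,-0.03,0.02,0,0,1.58,0,0,-0.03,0.02,0,0,1.58,0,0,-0.03,0.02])

```text
clock: 10.6
position: [0.5742, -0.0882, 0.2912]
ee_rot: [0.097, 0.994, -0.021, -0.052]
ft_force: [-0.1, 0.3, -0.0]
grip_width: 0.238
grasp_force: 0.0
```

Run:
```python
from h import *
o=manip.get_obs();print(o['clock'],np.round(o['joint_pos'],2),np.round(o['position'],4),np.round(o['ee_rot'],3))
rows([(.577,-.108,.288,.012)])
```

```text
10.6 [ 0.7   0.49 -0.82  1.64  0.39  1.29  1.17] [ 0.5742 -0.0882  0.2912] [ 0.097  0.994 -0.021 -0.052]
[-0.112, -0.049, 1.362, -0.007, -0.019, 0.003]
```

Call:
move_arm(plan=[-0.014,-0.006,0.17,-0.001,-0.002,0,0.02,-0.028,-0.012,0.34,-0.002,-0.005,0,0.02,-0.042,-0.018,0.51,-0.003,-0.007,0,0.02,-0.056,-0.024,0.68,-0.004,-0.01,0,0.02,-0.07,-0.031,0.85,-0.005,-0.012,0,0.02,-0.084,-0.037,1.02,-0.006,-0.015,0,0.02,-0.098,-0.043,1.19,-0.007,-0.018,0,0.02,-0.112,-0.049,1.362,-0.007,-0.019,0,0.02,-0.112,-0.049,1.362,-0.007,-0.019,0,0.02,-0.112,-0.049,1.362,-0.007,-0.019,0,0.02])

```text
clock: 11.85
position: [0.5776, -0.1084, 0.2914]
ee_rot: [0.701, 0.713, 0.0, -0.001]
ft_force: [-0.3, -0.1, -0.1]
grip_width: 0.233
grasp_force: 0.0
```

Run:
```python
from h import *
o=manip.get_obs();print(o['clock'],np.round(o['joint_pos'],2),np.round(o['position'],4),np.round(o['ee_rot'],3))
rows([(.577,-.108,.187,.012)])
```

```text
11.85 [ 0.59  0.4  -0.59  1.67  0.24  1.14 -0.05] [ 0.5776 -0.1084  0.2914] [ 0.701  0.713  0.    -0.001]
[-0.001, -0.001, 0.006, 0.0, -0.0, 0.104]
```

Call:
move_arm(plan=[0,0,0.004,0,0,0.045,0.02,0,0,0.004,0,0,0.08,0.02,0,0,0.004,0,0,0.095,0.02,0,0,0.004,0,0,0.1,0.02,0,0,0.004,0,0,0.1,0.02])

```text
clock: 12.48
position: [0.578, -0.1084, 0.1921]
ee_rot: [0.704, 0.71, 0.001, -0.0]
ft_force: [-0.3, 0.6, 0.6]
grip_width: 0.231
grasp_force: 0.0
```

Call:
move_arm(plan=[0,0,0,0.01,0,0,0.02,0,0,0,0.018,0,0,0.02,0,0,0,0.025,0,0,0.02,0,0,0,0.031,0,0,0.02,0,0,0,0.037,0,0,0.02,0,0,0,0.043,0,0,0.02,0,0,0,0.049,0,0,0.02,0,0,0,0.055,0,0,0.02,0,0,0,0.061,0,0,0.02,0,0,0,0.066,0,0,0.02,0,0,0,0.069,0,0,0.02])

```text
clock: 13.85
position: [0.5769, -0.0389, 0.1912]
ee_rot: [0.704, 0.71, 0.0, -0.001]
ft_force: [-0.5, -2.1, 1.2]
grip_width: 0.233
grasp_force: 0.8
```

Run:
```python
from h import *
c=manip.camera('scene'); cv2.imwrite('pics/s4.png',cv2.resize(c['color'][180:300,230:370,::-1],None,fx=5,fy=5,interpolation=cv2.INTER_CUBIC))
```

```text
(no output)
```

View pics/s4.png

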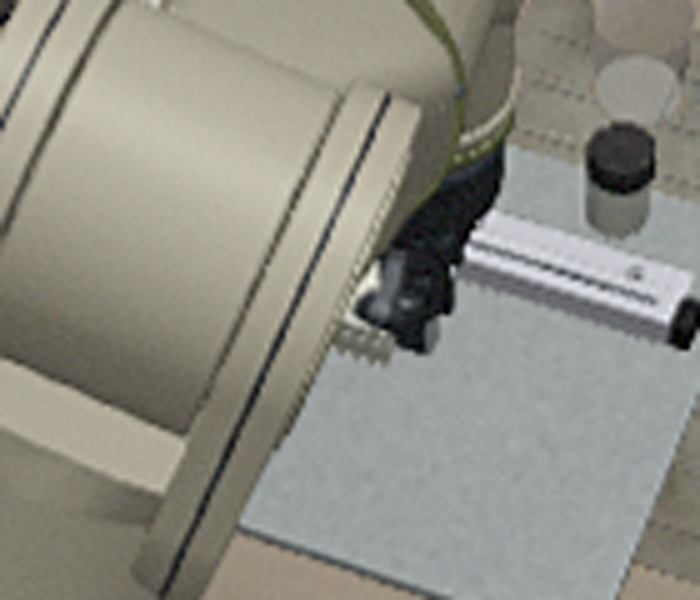

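The crop shows the fingers against the box's near end (~(400,320)). The arm hides the rest, so I'll go on by feel.

Call:
move_arm(plan=[0,0,0,0.002,0,0,0.02,0,0,0,0.004,0,0,0.02,0,0,0,0.005,0,0,0.02])

```text
clock: 14.28
position: [0.5769, -0.0343, 0.1913]
ee_rot: [0.704, 0.71, 0.0, -0.001]
ft_force: [-0.3, -1.5, 0.0]
grip_width: 0.231
grasp_force: 0.7
```

Call:
move_arm(plan=[0,0,0,0.001,0,0,0.02,0,0,0,0.002,0,0,0.02])

```text
clock: 14.52
position: [0.5769, -0.0324, 0.1913]
ee_rot: [0.704, 0.71, 0.0, -0.001]
ft_force: [-1.0, -1.9, 1.0]
grip_width: 0.232
grasp_force: 0.6
```

Call:
move_arm(plan=[0,0,0,0.001,0,0,0.02,0,0,0,0.002,0,0,0.02])

```text
clock: 14.78
position: [0.5769, -0.0303, 0.1913]
ee_rot: [0.704, 0.71, 0.0, -0.001]
ft_force: [0.4, -2.2, -0.4]
grip_width: 0.234
grasp_force: 0.5
```

Call:
move_arm(plan=[0,0,0,0.001,0,0,0.02,0,0,0,0.002,0,0,0.02])

```text
clock: 15.02
position: [0.5768, -0.0293, 0.1913]
ee_rot: [0.704, 0.71, -0.0, -0.0]
ft_force: [-0.4, -6.0, 0.5]
grip_width: 0.235
grasp_force: 3.4
```

Call:
move_arm(plan=[0,0,0,0.001,0,0,0.02,0,0,0,0.0015,0,0,0.02])

```text
clock: 15.28
position: [0.5769, -0.029, 0.1913]
ee_rot: [0.705, 0.709, -0.001, 0.0]
ft_force: [0.0, -9.4, 1.3]
grip_width: 0.235
grasp_force: 5.0
```

The box is at the stop. I'll back off, rise, move clear and look.

Call:
move_arm(plan=[0,0,0,-0.01,0,0,0.02,0,0,0,-0.035,0,0,0.02,0,0,0,-0.035,0,-0.05,0.02,0,0,0,-0.035,0,-0.1,0.02,0,0,0,-0.07,-0.02,-0.13,0.02,0,0,0,-0.12,-0.04,-0.13,0.02,0,0,0,-0.17,-0.06,-0.13,0.02,0,0,0,-0.22,-0.08,-0.13,0.02,0,0,0,-0.26,-0.08,-0.13,0.02,0,0,0,-0.26,-0.08,-0.13,0.02])

```text
clock: 16.52
position: [0.4981, -0.2912, 0.3208]
ee_rot: [0.706, 0.708, 0.0, -0.001]
ft_force: [0.3, -0.2, -1.1]
grip_width: 0.234
grasp_force: 0.0
```

Run:
```python
from h import *
a=manip.camera('top'); b=manip.camera('scene')
f=lambda c,y,x:cv2.resize(c['color'][y:y+65,x:x+80,::-1],None,fx=9,fy=9,interpolation=cv2.INTER_CUBIC)
cv2.imwrite('pics/t5.png',f(a,225-15,280)); cv2.imwrite('pics/s5.png',f(b,195,255))
for n,c in (('t',a),('s',b)):
  for l in ['slide_box','stop','rail']:
    for r in manip.tip_of(c,l)[:2]: print(n,l,r['conf'],w(c,r['position']).round(4))
print(np.round(manip.get_obs()['position'],3))
```

```text
t slide_box 0.94 [0.5832 0.0299 0.0106]
t slide_box 0.79 [0.7451 0.4204 0.0053]
t stop 0.58 [0.4615 0.077  0.0098]
t stop 0.44 [0.6225 0.0878 0.0135]
t rail 0.84 [ 0.6254 -0.0401  0.0054]
s slide_box 0.65 [0.7424 0.42   0.0008]
s stop 0.4 [0.6233 0.0866 0.0108]
s stop 0.35 [ 0.411  -0.3408 -0.    ]
[ 0.499 -0.287  0.321]
```

View pics/t5.png

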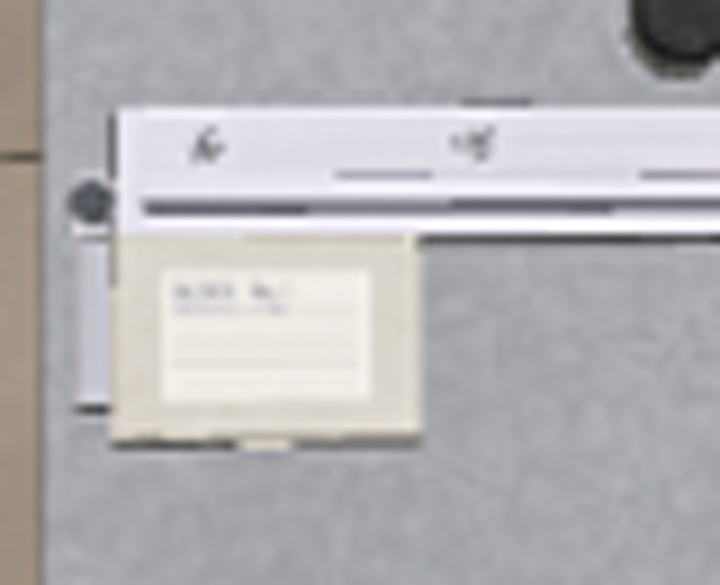

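View pics/s5.png

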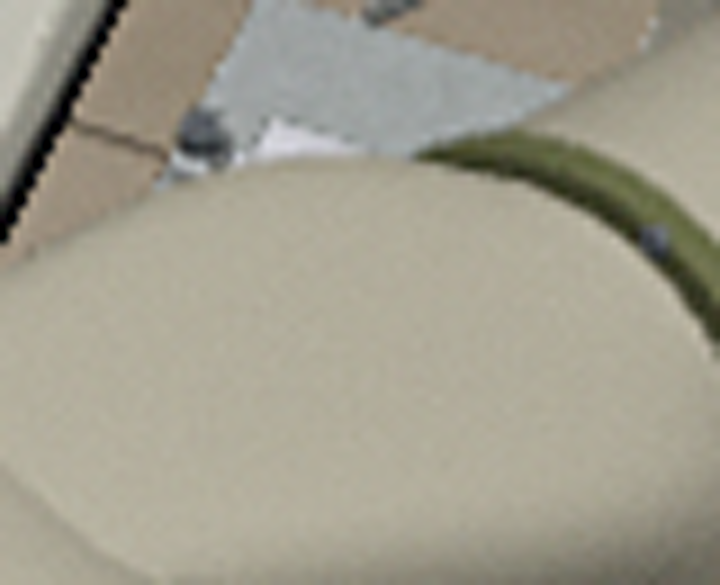

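Run:
```python
from h import *
c=manip.camera('top'); g=cv2.cvtColor(c['color'],cv2.COLOR_RGB2GRAY).astype(float); s=cv2.cvtColor(c['color'],cv2.COLOR_RGB2LAB).astype(float)[:,:,2]
print('rows x=300..330 near edge (b channel)'); 
for x in (296,302,308,314,320,324): print(x,s[233:262,x].astype(int))
for x in (330,345,360): print('rail gray',x,g[231:242,x].astype(int))
for y in (243,250): print('end b',s[y,286:296].astype(int),s[y,320:332].astype(int))
```

```text
rows x=300..330 near edge (b channel)
296 [122 123 123 132 134 133 132 132 133 133 134 133 134 133 133 133 133 133
 133 133 134 133 133 134 134 134 128 125 125]
302 [123 124 124 132 134 133 133 132 130 127 130 128 132 131 131 131 131 131
 131 131 131 132 133 132 133 135 129 125 126]
308 [123 123 123 133 134 133 133 132 129 126 129 128 131 132 132 131 131 131
 131 131 131 132 132 132 134 135 134 125 125]
314 [122 124 123 133 134 133 132 132 131 131 132 131 131 131 132 131 131 131
 131 131 131 132 133 133 133 133 126 125 125]
320 [122 124 123 133 133 133 132 132 131 131 131 131 131 131 131 131 131 131
 131 131 131 132 133 133 134 133 127 125 125]
324 [122 124 123 132 134 134 133 133 133 133 133 133 133 134 134 133 133 132
 133 133 132 132 132 132 134 133 127 126 125]
rail gray 330 [232 117 141 245 236  93 148 169 169 166 162]
rail gray 345 [233 107 127 246 245  75 157 174 167 169 173]
rail gray 360 [229 112 171 240 240  60 176 174 173 172 172]
end b [125 126 126 124 124 122 131 135 133 133] [131 132 133 133 133 134 132 126 126 125 126 126]
end b [125 126 125 124 124 123 132 135 133 133] [131 132 133 133 132 134 131 126 125 126 125 125]
```

From above the box is against the stop and along the rail. The image can't resolve a gap of about 1 mm to the rail, so I'll give it one gentle seating push in x.

Run:
```python
from h import *
rows([(.502,.022,.31,np.pi/2+.013)]); o=manip.get_obs(); print(o['clock'],o['joint_pos'])
```

```text
[0.001, -0.002, -1.574, 0.309, 0.006, 0.012]
16.975 [ 0.86613182  0.33134919 -0.50807776  1.67760452  0.17101452  1.17841869
  0.32491556]
```

Call:
move_arm(plan=[0,0,-0.16,0.031,0.001,0,0.02,0,0,-0.32,0.062,0.001,0,0.02,0,0,-0.48,0.093,0.002,0,0.02,0,0,-0.64,0.124,0.002,0,0.02,0,0,-0.8,0.155,0.003,0,0.02,0,0,-0.96,0.186,0.004,0,0.02,0,0,-1.12,0.217,0.004,0,0.02,0,0,-1.28,0.248,0.005,0,0.02,0,0,-1.44,0.279,0.006,0,0.02,0,0,-1.572,0.309,0.006,0,0.02,0,0,-1.572,0.309,0.006,0,0.02,0,0,-1.572,0.309,0.006,0,0.02])

```text
clock: 18.48
position: [0.5025, 0.0208, 0.3214]
ee_rot: [-0.004, 1.0, 0.0, -0.0]
ft_force: [0.2, -0.5, -0.3]
grip_width: 0.237
grasp_force: 0.0
```

Run:
```python
from h import *
o=manip.get_obs(); print(o['clock'],np.round(o['joint_pos'],2)); rows([(.502,.022,.191,np.pi/2+.013)])
```

```text
18.475 [ 0.69  0.24 -0.91  1.85  0.21  1.15  1.29]
[0.001, -0.001, -0.005, 0.0, 0.001, 0.13]
```

Call:
move_arm(plan=[0,0,-0.005,0,0.001,0.045,0.02,0,0,-0.005,0,0.001,0.09,0.02,0,0,-0.005,0,0.001,0.118,0.02,0,0,-0.005,0,0.001,0.13,0.02,0,0,-0.005,0,0.001,0.13,0.02,0,0,-0.005,-0.008,0.001,0.13,0.02,0,0,-0.005,-0.016,0.001,0.13,0.02,0,0,-0.005,-0.022,0.001,0.13,0.02,0,0,-0.005,-0.027,0.001,0.13,0.02,0,0,-0.005,-0.03,0.001,0.13,0.02,0,0,-0.005,-0.03,0.001,0.13,0.02])

```text
clock: 19.85
position: [0.5325, 0.0228, 0.1914]
ee_rot: [-0.007, 1.0, 0.001, -0.0]
ft_force: [0.2, -0.5, -0.7]
grip_width: 0.237
grasp_force: 0.0
```

Call:
move_arm(plan=[0,0,0,-0.001,0,0,0.02,0,0,0,-0.002,0,0,0.02])

```text
clock: 20.1
position: [0.5344, 0.0228, 0.1914]
ee_rot: [-0.007, 1.0, 0.001, -0.0]
ft_force: [-1.0, 0.4, 0.3]
grip_width: 0.233
grasp_force: 0.0
```

Call:
move_arm(plan=[0,0,0,-0.001,0,0,0.02,0,0,0,-0.0015,0,0,0.02])

```text
clock: 20.35
position: [0.5354, 0.0228, 0.1912]
ee_rot: [-0.007, 1.0, 0.0, -0.001]
ft_force: [-6.5, -0.2, 4.9]
grip_width: 0.231
grasp_force: 3.3
```

Force rose at once where the rail contact was expected, so the box is seated. Retreating.

Call:
move_arm(plan=[0,0,0,0.01,0,0,0.02,0,0,0,0.033,0,0,0.02,0,0,0,0.033,0,-0.05,0.02,0,0,0,0.033,0,-0.1,0.02,0,0,0,0.033,-0.02,-0.15,0.02,0,0,0,0.04,-0.07,-0.15,0.02,0,0,0,0.05,-0.12,-0.15,0.02,0,0,0,0.06,-0.17,-0.15,0.02,0,0,0,0.06,-0.22,-0.15,0.02,0,0,0,0.06,-0.24,-0.15,0.02,0,0,0,0.06,-0.24,-0.15,0.02])

```text
clock: 21.72
position: [0.4793, -0.2189, 0.3409]
ee_rot: [-0.006, 1.0, 0.001, -0.0]
ft_force: [1.0, 0.9, 0.1]
grip_width: 0.233
grasp_force: 0.0
```

Run:
```python
from h import *
c=manip.camera('top'); cv2.imwrite('pics/t6.png',cv2.resize(c['color'][170:330,200:460,::-1],None,fx=3,fy=3,interpolation=cv2.INTER_CUBIC))
s=cv2.cvtColor(c['color'],cv2.COLOR_RGB2LAB)[:,:,2].astype(int)
for y in (243,250): print(s[y,286:296],s[y,320:332])
for x in (296,324): print(s[233:238,x],s[255:262,x])
o=manip.get_obs(); print(o['clock'],np.round(o['position'],3))
```

```text
[125 126 125 124 124 123 131 134 133 133] [131 132 133 133 133 134 132 126 126 125 126 126]
[125 125 125 124 124 123 131 134 133 133] [131 132 133 132 133 133 131 125 125 126 126 125]
[122 123 123 132 134] [133 134 134 134 128 125 125]
[122 124 123 134 134] [133 133 133 134 128 125 125]
21.775 [ 0.48  -0.217  0.341]
```

View pics/t6.png

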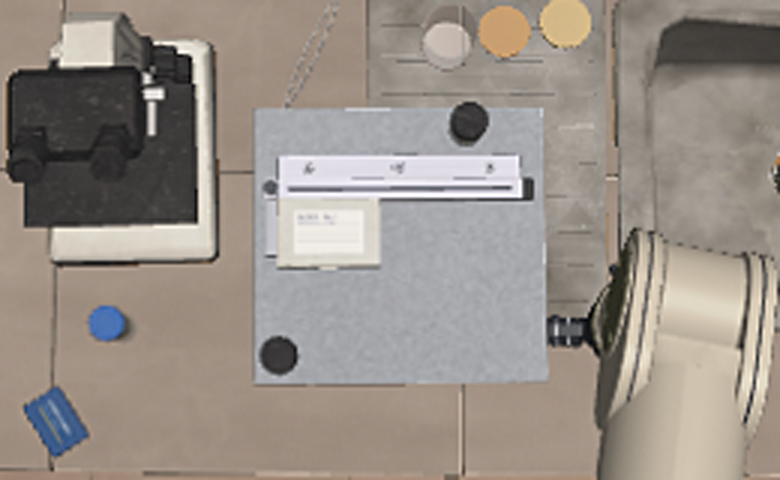

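The picture shows the box at (328,232), flush along the rail and against the stop at (270,225). The bystanders stand where they were and the hand is clear.

```bash
python3 -c "
from workcell import manip
print(manip.hand_in())"
```

```text
the job is handed in; nothing more can be done
None
```

I pushed the slide box flush along the rail and up against the stop, with the hand clear and the bystanders in view unmoved, and handed the job in at about 22 s; the judge's verdict was not shown.

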